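Refit feed rollers in mirror order

TASK

Move the four rollers from the parts rack into the feed chassis in reverse order: the roller farthest left on the rack (seen from the robot) goes into the chassis's farthest right pair of slots, the next into the next, and so on, until the whole row is mirrored. Lower every roller until both ends of its axle rest on the bottom of their slots, let go, and leave all four lying still.

Things in the scene. Friction and masses are not known exactly. Their poses are not given: they have to be found in the camera images.
- roller_plain: a plain straight black rubber roller, body 30 mm in diameter over its whole length. Body 90 mm long; a steel axle 8 mm in diameter sticks out 21 mm at each end, 132 mm over all. 110 to 180 g (may differ by some 30 percent). Origin at the middle of the roller on its axis; its x axis runs along the axle; end-for-end symmetric.
- roller_slim: a slim bare-steel roller, body only 18 mm in diameter over its whole length. Body 90 mm long; a steel axle 8 mm in diameter sticks out 21 mm at each end, 132 mm over all. 110 to 180 g (may differ by some 30 percent). Origin at the middle of the roller on its axis; its x axis runs along the axle; end-for-end symmetric.
- roller_tyred: a white plastic core 16 mm in diameter with three black rubber tyres of 30 mm diameter: one 28 mm wide in the middle, two 16 mm wide at the ends. Body 90 mm long; a steel axle 8 mm in diameter sticks out 21 mm at each end, 132 mm over all. 110 to 180 g (may differ by some 30 percent). Origin at the middle of the roller on its axis; its x axis runs along the axle; end-for-end symmetric.
- roller_waisted: a roller with two black rubber drums of 30 mm diameter, each 21 mm long, at its ends and a thin steel waist between, 16 mm in diameter and 48 mm long. Body 90 mm long; a steel axle 8 mm in diameter sticks out 21 mm at each end, 132 mm over all. 110 to 180 g (may differ by some 30 percent). Origin at the middle of the roller on its axis; its x axis runs along the axle; end-for-end symmetric.
- seat_plain: pair of grey V-forks on the parts rack holding roller 'plain' at the start (all seats look alike: known by the roller in it). Fixed: it marks that roller's place in the row even when empty. Origin on the bench under its middle; x along the axle, y along the row. Forks at x = +-54.5 mm, tops 74 mm high; the axle's centre lies 62 mm above the bench.
- seat_slim: pair of grey V-forks on the parts rack holding roller 'slim' at the start (all seats look alike: known by the roller in it). Fixed: it marks that roller's place in the row even when empty. Origin on the bench under its middle; x along the axle, y along the row. Forks at x = +-54.5 mm, tops 74 mm high; the axle's centre lies 62 mm above the bench.
- seat_tyred: pair of grey V-forks on the parts rack holding roller 'tyred' at the start (all seats look alike: known by the roller in it). Fixed: it marks that roller's place in the row even when empty. Origin on the bench under its middle; x along the axle, y along the row. Forks at x = +-54.5 mm, tops 74 mm high; the axle's centre lies 62 mm above the bench.
- seat_waisted: pair of grey V-forks on the parts rack holding roller 'waisted' at the start (all seats look alike: known by the roller in it). Fixed: it marks that roller's place in the row even when empty. Origin on the bench under its middle; x along the axle, y along the row. Forks at x = +-54.5 mm, tops 74 mm high; the axle's centre lies 62 mm above the bench.
- parts_rack: plywood board 150 (x) by 300 (y) by 8 mm, end strips 30 mm high, carrying the four grey seats at y = -105, -35, 35, 105 mm. Fixed. Origin mid-underside, on the bench; y along the row, to the robot's left (turned up to 0.12 rad). Which roller is in which seat varies, and whether this or the chassis is nearer the robot.
- chassis: feed chassis, empty; fixed. White base 150 (x) by 300 (y) by 6 mm; origin mid-underside, on the bench; y along the row, to the robot's left. Aluminium side plates at x = +-54.5 mm, 5 thick, 82 high. Slots at y = -105, -35, 35, 105 mm: mouth 34 wide, narrowing at 45 deg to 11 mm at 70 high, bottom at 58. A seated axle's centre is 62 mm above the bench; roller end play 7 mm each way.

How it is judged (in metres and radians):
At the end, for the whole second after the job is handed in: Each roller lies at rest in the chassis slot pair at minus the y of its seat on the rack (within 6 mm), axle centre 62 mm up (within 4 mm), its middle within 12 mm of the chassis centre line and its axle within 0.06 rad of the chassis x axis; speed under 0.03 m/s (z of roller_plain in the frame of chassis between 0.058 and 0.066 m and x of roller_plain in the frame of chassis between -0.012 and 0.012 m and angle between the x axis of each of roller_plain, roller_slim, roller_tyred, roller_waisted and the x axis of chassis, either way round below 0.06 rad and linear speed of each of roller_plain, roller_slim, roller_tyred, roller_waisted below 0.03 m/s and ((y of seat_plain in the frame of parts_rack between -0.125 and -0.085 m and y of roller_plain in the frame of chassis between 0.099 and 0.111 m) or (y of seat_plain in the frame of parts_rack between -0.055 and -0.015 m and y of roller_plain in the frame of chassis between 0.029 and 0.041 m) or (y of seat_plain in the frame of parts_rack between 0.015 and 0.055 m and y of roller_plain in the frame of chassis between -0.041 and -0.029 m) or (y of seat_plain in the frame of parts_rack between 0.085 and 0.125 m and y of roller_plain in the frame of chassis between -0.111 and -0.099 m)) and z of roller_slim in the frame of chassis between 0.058 and 0.066 m and x of roller_slim in the frame of chassis between -0.012 and 0.012 m and ((y of seat_slim in the frame of parts_rack between -0.125 and -0.085 m and y of roller_slim in the frame of chassis between 0.099 and 0.111 m) or (y of seat_slim in the frame of parts_rack between -0.055 and -0.015 m and y of roller_slim in the frame of chassis between 0.029 and 0.041 m) or (y of seat_slim in the frame of parts_rack between 0.015 and 0.055 m and y of roller_slim in the frame of chassis between -0.041 and -0.029 m) or (y of seat_slim in the frame of parts_rack between 0.085 and 0.125 m and y of roller_slim in the frame of chassis between -0.111 and -0.099 m)) and z of roller_tyred in the frame of chassis between 0.058 and 0.066 m and x of roller_tyred in the frame of chassis between -0.012 and 0.012 m and ((y of seat_tyred in the frame of parts_rack between -0.125 and -0.085 m and y of roller_tyred in the frame of chassis between 0.099 and 0.111 m) or (y of seat_tyred in the frame of parts_rack between -0.055 and -0.015 m and y of roller_tyred in the frame of chassis between 0.029 and 0.041 m) or (y of seat_tyred in the frame of parts_rack between 0.015 and 0.055 m and y of roller_tyred in the frame of chassis between -0.041 and -0.029 m) or (y of seat_tyred in the frame of parts_rack between 0.085 and 0.125 m and y of roller_tyred in the frame of chassis between -0.111 and -0.099 m)) and z of roller_waisted in the frame of chassis between 0.058 and 0.066 m and x of roller_waisted in the frame of chassis between -0.012 and 0.012 m and ((y of seat_waisted in the frame of parts_rack between -0.125 and -0.085 m and y of roller_waisted in the frame of chassis between 0.099 and 0.111 m) or (y of seat_waisted in the frame of parts_rack between -0.055 and -0.015 m and y of roller_waisted in the frame of chassis between 0.029 and 0.041 m) or (y of seat_waisted in the frame of parts_rack between 0.015 and 0.055 m and y of roller_waisted in the frame of chassis between -0.041 and -0.029 m) or (y of seat_waisted in the frame of parts_rack between 0.085 and 0.125 m and y of roller_waisted in the frame of chassis between -0.111 and -0.099 m))); the robot touches nothing.
It also fails if it takes over 109 s, if anything falls off the work surface, if the arm or the gripper's body presses on something with over 40 N, if the wrist force passes 120 N, or if a joint passes its speed limit or range.

ROBOT

A 6-joint arm with a two-finger parallel gripper is mounted at the origin on the work surface. World frame = base frame: x ahead of the robot, y to its left, z up, the work surface at z = 0. Lengths are in mm, angles in degrees, forces in N, time in s.
With the tool pointing down it reaches from about 350 to 850 mm from the base axis. Payload 8.1 kg.
Tool frame: the origin (TCP) lies midway between the tips of the shut fingers; the grasp point (between the pads) lies 19 mm behind it; z points along the fingers, y is the line along which they close (so a half turn about z gives the same grasp; the last joint's range is limited). The gripper opens to 85 mm and grips with 20 to 120 N. Pads are 22 mm wide; open, the fingers measure 114 mm over their backs; the gripper's body (76 mm by 85 mm) begins 54 mm behind the grasp point. The pads swing forward as they close: fully open they stand 13 mm farther back than shut.
Start: joints at [-70.497, 7.471, 85.268, -0, 87.261, -4.893], TCP at [247.85, -546.421, 231.292] pointing down, gripper open.
Joint ranges: [-169.43, 169.43], [-51.17, 129.36], [1.28, 143.12], [-76.62, 256.62], [0, 156.53], [-152.29, 152.29]. Speed limits (degrees/s): [136.94, 136.94, 159.86, 180, 180, 180].

INTERFACE

Orientations are given as [roll, pitch, yaw] about the fixed x, y, z axes, in that order (R = Rz(yaw) Ry(pitch) Rx(roll)).
In Python, from bench import r gives the robot as it stands. The module is installed in compiled form; this text tells all that it offers.
- The arm moves only by the tool jog_arm, never from a script. Its argument "rows" is a list of rows, each a list of 2 entries, a list of its own where there are three numbers: the shift along the tool's x, y, z in mm, then the turn, a rotation vector about the tool's x, y, z in rad. A call has 1 to 10 rows; each row is the pose to reach, as a shift and turn from the pose commanded when the call began, along the tool's axes at that moment; what a row does not reach only later rows make up. A row lasts 1/10 s, in which the tool goes at most 50 mm and 8.59 degrees, less where a joint would pass 70% of its speed; a pose out of reach is approached as far as the arm can. A call with a gripper value outside its range is refused whole. "grip" is the finger opening in mm, from 0 to 85.4, set as the call begins (left out, the last holds). The fingers move at their own pace and stop on an object; "force" is the grip in N (left out, the last holds). Time passes only in rows, so rows that repeat a pose let the fingers close. It gives the time, the measured TCP pose, the force, the opening and the grip force at its end, in the units of the state.
- r.sense(): the state, without advancing time (a new reading comes with each control period).
- r.snapshot(name): name is "side" or "top"; returns (picture, depth): 480x640x3 uint8, blue, green, red; 480x640 float32, mm along the optical axis (not along the pixel's ray), 0 where there is no reading.
- r.camera_params(name): a dict with "fx", "fy", "cx", "cy" (pixels), "pose" (4x4, takes a point from camera to world coordinates). Camera axes: x right, y down, z forward; pixel columns grow to the right and rows downward; lengths in mm; the calibration is good to about 2 mm. A picture is of the moment at which its call begins. camera_params takes no time and is no camera call.
- r.hand_in(): hands the job in; it is judged then, once.
The state is a dict: "time": time; "joint_pos": joint angles; "qd": joint speeds; "joint_efforts": joint torques, N m; "tool_pos": TCP position; "tcp_rot": TCP orientation; "ft_force": force on the tool from outside, world axes, zero at the start; "wrist_torque": the same for the moment, N m; "finger_gap": finger opening in mm; "grip_force": force on a finger pad.
Only numpy, scipy, OpenCV 4.12 (cv2) and the standard library are available. Lean on these libraries where they do the work, as an engineer would, in place of code of your own. Each camera call takes 0.05 s, during which the arm holds its last target. There are 200 camera calls.

## Working session

There is one attempt and no reset: what is moved stays moved. The work goes in short steps, Python scripts to look and compute and a tool call to move; the robot and the scene stay as the last step left them, time stands still between calls to the robot, and variables do not carry over. Pictures are saved under pics/ and viewed, at most 14 in all, crops included, and the job is handed in when it is done.

Besides the shell and the picture viewer there is one more tool, called after ">>>" as a command line: name --argument value ..., lists and objects as JSON in quotes. jog_arm: Moves the arm, as the interface text tells. Its arguments: {"type":"object","properties":{"rows":{"type":"array"},"grip":{"type":"number"},"force":{"type":"number"}},"required":["rows"]}

```bash
mkdir -p pics; python3 - <<'E'
from bench import r
import cv2,numpy as np
s=r.sense();print({k:np.round(v,2).tolist() for k,v in s.items()})
for n in("top","side"):
    p,d=r.snapshot(n);cv2.imwrite(f"pics/{n}0.png",p);np.save(f"{n}0.npy",d);c=r.camera_params(n);print(n,c['fx'],c['cx'],c['cy'],np.round(c['pose'],3).tolist())
E
```

```text
{'time': 0.0, 'joint_pos': [-70.5, 7.52, 85.33, 0.0, 87.26, -4.9], 'qd': [0.03, 0.01, -0.03, -0.08, -0.03, -0.0], 'joint_efforts': [-0.0, -56.94, -50.06, -0.0, 0.02, 0.0], 'tool_pos': [247.66, -545.9, 230.24], 'tcp_rot': [-179.89, -0.01, 24.4], 'ft_force': [0.27, -0.33, 0.0], 'wrist_torque': [-0.06, 0.0, 0.02], 'grip_force': 0.0, 'finger_gap': 85.61}
top 456.4010596152468 326.43312379275017 241.07033839794806 [[0.02, -0.996, 0.082, 488.324], [-1.0, -0.02, -0.001, -38.198], [0.003, -0.082, -0.997, 786.479], [0.0, 0.0, 0.0, 1.0]]
side 524.9070328729397 317.85406023049427 244.54786534236158 [[0.949, -0.243, 0.201, 444.084], [-0.315, -0.729, 0.607, -441.048], [-0.001, -0.64, -0.769, 593.194], [0.0, 0.0, 0.0, 1.0]]
```

View pics/top0.png

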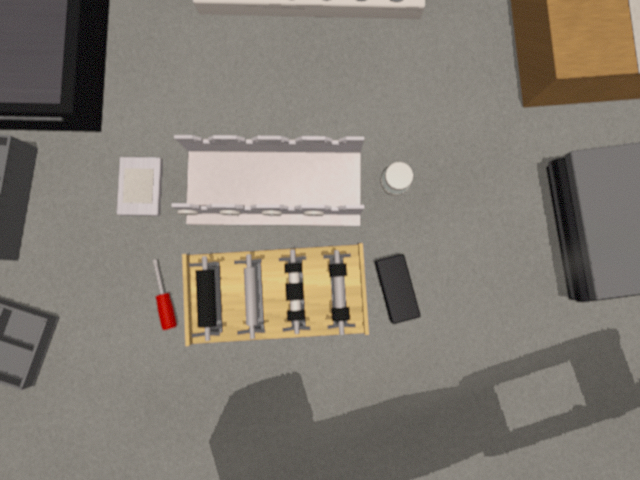

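View pics/side0.png

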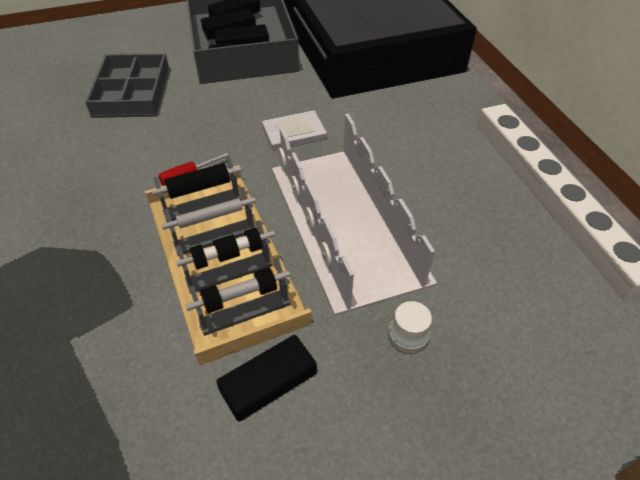

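The rack is nearer the robot. From left to right it holds plain (207,297), slim (251,292), tyred (294,290) and waisted (340,290). The empty chassis is beyond it, centred near (273,185).

```bash
cat > h.py <<'E'
import numpy as np, cv2
from bench import r
def cloud(n,d=None):
    if d is None: p,d=r.snapshot(n)
    c=r.camera_params(n);v,u=np.nonzero(d>0);z=d[v,u]
    P=np.stack([(u-c['cx'])/c['fx']*z,(v-c['cy'])/c['fy']*z,z,np.ones_like(z)])
    return (np.array(c['pose'])@P)[:3].T
def loc(P,x,y,th):
    a=np.radians(th);q=P[:,:2]-[x,y];return np.c_[q[:,0]*np.cos(a)+q[:,1]*np.sin(a),-q[:,0]*np.sin(a)+q[:,1]*np.cos(a),P[:,2]]
E
python3 - <<'E'
from h import *
from scipy.optimize import minimize,differential_evolution
for n in("top","side"):
    P=cloud(n,np.load(n+"0.npy"))
    g=P[(abs(P[:,0]-450)<60)&(abs(P[:,1]+150)<300)&(P[:,2]<4)];print(n,"floor",np.median(g[:,2]) if len(g) else None)
    A=P[(P[:,0]>380)&(P[:,0]<720)&(abs(P[:,1]-30)<190)]
    t=A[(A[:,2]>72)&(A[:,2]<90)]
    print(len(t),np.percentile(t,[0,2,50,98,100],axis=0).round(1).tolist())
    # chassis teeth
    T=P[(P[:,0]>480)&(P[:,0]<690)&(abs(P[:,1]-30)<190)&(P[:,2]>78)&(P[:,2]<88)]
    def cost(p):
        L=loc(T,*p);x=abs(abs(L[:,0])-54.5)-2.5;y=L[:,1]
        s=np.min([abs(y-c) for c in(-105,-35,35,105)],axis=0)
        return np.mean(np.clip(x,0,8)**1+np.clip(17-s,0,8)+np.clip(abs(y)-150,0,8))
    R=differential_evolution(cost,[(500,650),(-30,110),(-10,10)],seed=1,popsize=25,maxiter=150)
    print("chassis",R.x.round(2),R.fun,len(T))
    L=loc(T,*R.x);h,_=np.histogram(L[:,1],np.arange(-160,161,5));print(h.tolist())
    # rollers
    B=P[(P[:,0]>330)&(P[:,0]<480)&(abs(P[:,1]-30)<190)&(P[:,2]>66)&(P[:,2]<90)]
    im=np.zeros((200,400),np.uint8);im[(B[:,0]-310).astype(int),(B[:,1]+170).astype(int)]=255
    im=cv2.morphologyEx(im,cv2.MORPH_CLOSE,np.ones((5,5)))
    k,lab,st,ce=cv2.connectedComponentsWithStats(im)
    for i in range(1,k):
        if st[i,4]>150:
            v,u=np.nonzero(lab==i);q=np.c_[v+310,u-170].astype(np.float32);print(st[i,4],q.mean(0).round(1),[np.round(a,1) for a in cv2.minAreaRect(q)])
E
```

```text
top floor -0.4169138576911564
3150 [[394.7, -95.5, 72.0], [409.0, -84.1, 72.2], [502.1, 49.2, 75.9], [710.7, 193.3, 83.3], [712.7, 205.1, 86.0]]
chassis [544.84  53.35   0.7 ] 0.6941735696110141 456
[0, 0, 9, 9, 9, 11, 13, 11, 5, 1, 3, 0, 0, 3, 11, 16, 12, 11, 11, 12, 15, 12, 3, 3, 2, 0, 0, 4, 10, 10, 12, 10, 9, 9, 11, 10, 3, 0, 0, 0, 0, 4, 9, 12, 13, 14, 12, 12, 14, 12, 2, 3, 1, 0, 0, 6, 13, 12, 12, 13, 12, 10, 0, 0]
1968 [443.5 147.5] [array([435.4, 147. ]), array([89.1, 29.4]), np.float64(4.1)]
1000 [445.5  78. ] [array([441.6,  77.5]), array([75.6, 16.7]), np.float64(4.8)]
1047 [444.9 -62.3] [array([446.5, -63. ]), array([28., 63.]), np.float64(90.0)]
1385 [451.    8.3] [array([448.5,   8.3]), array([61.5, 28.9]), np.float64(4.5)]
side floor 0.6735997869582775
3876 [[393.6, -95.8, 72.0], [408.1, -90.6, 72.1], [502.7, 12.3, 76.5], [710.0, 189.4, 84.1], [712.6, 205.8, 86.2]]
chassis [544.1   52.12   0.84] 1.2725467361494123 533
[0, 0, 19, 19, 13, 20, 14, 16, 10, 9, 9, 0, 0, 4, 22, 17, 12, 15, 13, 15, 12, 14, 2, 4, 9, 0, 0, 3, 17, 13, 11, 10, 13, 9, 13, 10, 1, 0, 0, 0, 0, 4, 15, 12, 12, 7, 12, 11, 8, 9, 0, 3, 5, 0, 0, 2, 14, 12, 7, 8, 11, 10, 3, 0]
1746 [441.5 144.8] [array([433.9, 145.3]), array([92.1, 28.6]), np.float64(5.1)]
1013 [441.1  76.1] [array([435.4,  76. ]), array([88.8, 16.4]), np.float64(5.0)]
1366 [439.9 -63.7] [array([439.4, -69.6]), array([42.2, 76.9]), np.float64(81.1)]
1441 [448.1   6.7] [array([440.5,   6.7]), array([79.2, 28.9]), np.float64(4.1)]
```

>>> jog_arm --rows '[[[385,-356,30],[0,0,0.347]],[[385,-356,30],[0,0,0.347]],[[385,-356,30],[0,0,0.347]],[[385,-356,30],[0,0,0.347]],[[385,-356,30],[0,0,0.347]],[[385,-356,30],[0,0,0.347]],[[385,-356,30],[0,0,0.347]],[[385,-356,30],[0,0,0.347]],[[385,-356,30],[0,0,0.347]],[[385,-356,30],[0,0,0.347]]]' --grip 52

```text
time: 1.1
tool_pos: [441.8, -84.3, 202.5]
tcp_rot: [180.0, -0.0, 4.5]
ft_force: [1.1, -0.9, -0.4]
finger_gap: 51.7
grip_force: 0.0
```

```bash
cat >> h.py <<'E'
from scipy.spatial.transform import Rotation as Ro
def go(x,y,z,yaw):
    s=r.sense();R=Ro.from_euler('xyz',s['tcp_rot'],degrees=True);T=Ro.from_euler('xyz',[180,0,yaw],degrees=True)
    print("t",round(s['time'],2),"at",np.round(s['tool_pos'],1),np.round(s['tcp_rot'],2),"gap",s['finger_gap'],"F",np.round(s['ft_force'],1))
    print("shift",R.inv().apply(np.array([x,y,z])-s['tool_pos']).round(1),"turn",(R.inv()*T).as_rotvec().round(4))
E
python3 -c "
from h import *
go(451,-63,110,4.5)
p,d=r.snapshot('top');cv2.imwrite('pics/t1.png',cv2.resize(p[200:420,150:450],None,fx=2.6,fy=2.6));p,d=r.snapshot('side');cv2.imwrite('pics/s1.png',p)"
```

```text
t 1.1 at [441.8 -84.3 202.5] [179.99  -0.     4.51] gap 51.682434390692 F [ 1.1 -0.9 -0.4]
shift [ 10.8 -20.6  92.5] turn [ 0.0001 -0.0001  0.0001]
```

>>> jog_arm --rows '[[[11,-20.5,50],[0,0,0]],[[11,-20.5,92],[0,0,0]],[[11,-20.5,92],[0,0,0]],[[11,-20.5,92],[0,0,0]]]'

```text
time: 1.6
tool_pos: [450.0, -65.2, 110.5]
tcp_rot: [-180.0, 0.2, 4.5]
ft_force: [0.4, -0.6, 0.3]
finger_gap: 52.0
grip_force: 0.0
```

```bash
python3 -c "
from h import *
p,d=r.snapshot('top');cv2.imwrite('pics/t1.png',cv2.resize(p[200:420,150:450],None,fx=2.6,fy=2.6));p,d=r.snapshot('side');cv2.imwrite('pics/s1.png',cv2.resize(p[130:380,130:430],None,fx=2.4,fy=2.4))
go(451,-63,43,4.5)"
```

```text
t 1.7 at [452.4 -66.1 113.3] [ 1.7993e+02 -1.7000e-01  4.4700e+00] gap 52.25090642819739 F [-0.1 -0.1  0.4]
shift [-1.4 -3.3 70.3] turn [ 0.0012 -0.003  -0.0005]
```

View pics/s1.png

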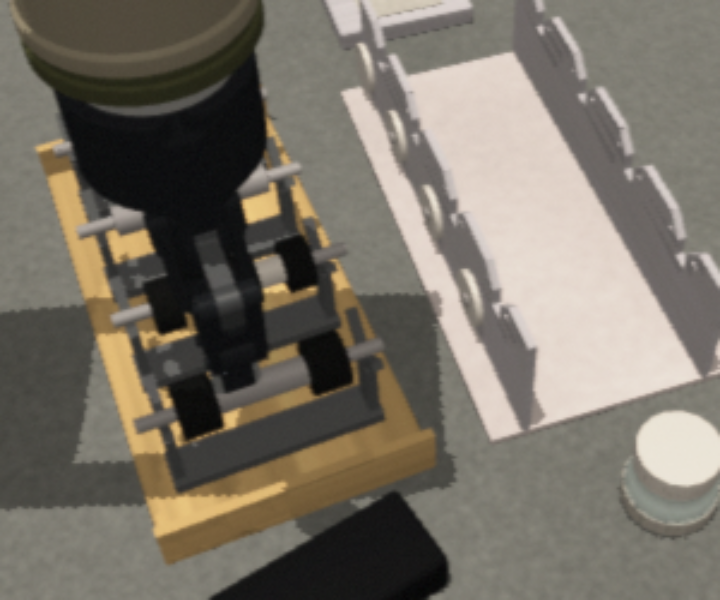

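>>> jog_arm --rows '[[[-1,-2,25],[0,0,0]],[[-1,-2,45],[0,0,0]],[[-1,-2,60],[0,0,0]],[[-1,-2,68],[0,0,0]],[[-1,-2,69],[0,0,0]],[[-1,-2,69],[0,0,0]],[[-1,-2,69],[0,0,0]]]'

```text
time: 2.4
tool_pos: [451.0, -63.6, 43.2]
tcp_rot: [180.0, -0.1, 4.5]
ft_force: [1.2, -0.4, 0.8]
finger_gap: 51.8
grip_force: 0.0
```

```bash
python3 -c "
from h import *
go(451,-63,43,4.5);go(451,-63,43,4.5)
p,d=r.snapshot('side');cv2.imwrite('pics/s2.png',cv2.resize(p[180:360,150:350],None,fx=3.2,fy=3.2))
go(451,-63,43,4.5)"
```

```text
t 2.4 at [451.  -63.6  43.2] [ 1.7996e+02 -1.3000e-01  4.5000e+00] gap 51.82745171355504 F [ 1.2 -0.4  0.8]
shift [ 0.  -0.6  0.2] turn [ 0.0008 -0.0022  0.0001]
t 2.4 at [451.  -63.6  43.2] [ 1.7996e+02 -1.3000e-01  4.5000e+00] gap 51.82745171355504 F [ 1.2 -0.4  0.8]
shift [ 0.  -0.6  0.2] turn [ 0.0008 -0.0022  0.0001]
t 2.45 at [450.8 -63.5  43. ] [ 1.7996e+02 -1.1000e-01  4.5100e+00] gap 52.031823547878794 F [ 1.1 -0.2  1. ]
shift [ 0.2 -0.5  0. ] turn [ 0.0007 -0.0019  0.0002]
```

View pics/s2.png

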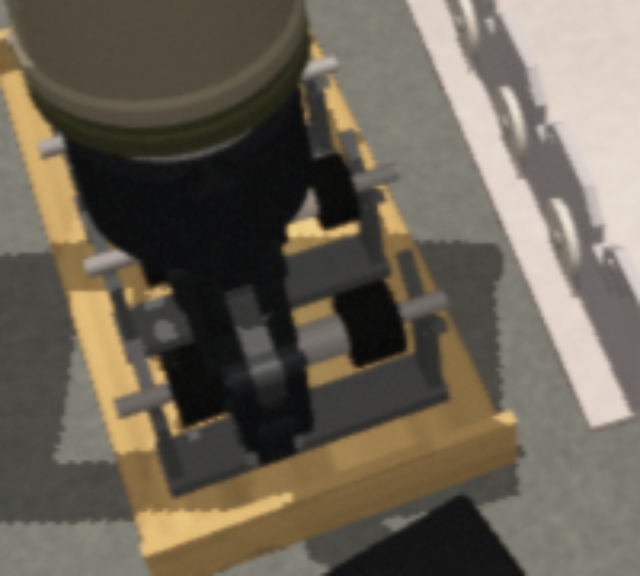

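```bash
cat >> h.py <<'E'
def onz(n,u,v,z):
    c=r.camera_params(n);M=np.array(c['pose']);d=M[:3,:3]@[(u-c['cx'])/c['fx'],(v-c['cy'])/c['fy'],1];o=M[:3,3]
    return (o+d*(z-o[2])/d[2]).round(1)
E
python3 -c "
from h import *
a=onz('side',186.9,306.6,62);b=onz('side',289.7,273.75,62);print(a,b,(a+b)/2,np.hypot(*(b-a)[:2]))
P=cloud('top',np.load('top0.npy'))
L=loc(P,443,41.6,4.5)
for lo in(66,):
  for c in(-105,-35,35,105):
    for n in('top','side'):
      L=loc(cloud(n,np.load(n+'0.npy')),443,41.6,4.5)
      m=(abs(L[:,1]-c)<20)&(abs(L[:,0])<75)&(L[:,2]>lo)&(L[:,2]<90);q=L[m];print(c,n,q[:,0].min().round(1),q[:,0].max().round(1),np.percentile(q[:,1],[2,98]).round(1),q[q[:,2]>q[:,2].max()-2][:,1].mean().round(1),q[:,2].max().round(1))
"
```

```text
[403.5 -63.5  62. ] [534.3 -55.4  62. ] [468.9  -59.45  62.  ] 131.0505627610961
-105 top -48.2 74.4 [-120.9  -89.1] -105.3 80.9
-105 side -49.4 74.9 [-121.6  -87.4] -104.1 79.5
-35 top -44.2 74.9 [-50.6 -18.8] -33.5 79.1
-35 side -44.1 75.0 [-51.9 -18. ] -33.4 79.3
35 top -46.3 74.6 [17.6 53. ] 28.0 76.1
35 side -48.2 74.9 [17.  53.7] 30.5 77.1
105 top -45.4 74.9 [ 88.8 121. ] 106.4 79.4
105 side -46.2 75.0 [ 88. 122.] 105.3 80.5
```

```bash
python3 -c "
from h import *
from scipy.optimize import differential_evolution
for n in('top','side'):
  P=cloud(n,np.load(n+'0.npy'))
  L=loc(P,443,41.6,4.5)
  for c in(-105,-35,35,105):
    m=(abs(L[:,1]-c)<20)&(abs(L[:,0]-10)<70)&(L[:,2]>70)&(L[:,2]<83);q=L[m];h,_=np.histogram(q[:,0],np.arange(-60,80,5));print(n,c,h.tolist())
  q=L[(abs(L[:,1]-105)<12)&(L[:,2]>73)&(L[:,2]<83)&(L[:,0]<70)&(L[:,0]>-55)];l=np.polyfit(q[:,0],q[:,1],1);print('plain slope deg',np.degrees(l[0])+4.5,q[:,0].min(),q[:,0].max())
  # rack board: forks/board extents at z 6..12
  B=P[(P[:,2]>5)&(P[:,2]<34)&(P[:,0]>340)&(P[:,0]<540)&(abs(P[:,1]-40)<175)]
  print(np.percentile(B[:,0],[1,99]).round(1))
"; python3 - <<'E'
import cv2,numpy as np
from h import onz
p=cv2.imread('pics/top0.png');h=cv2.cvtColor(p,cv2.COLOR_BGR2HSV)
m=cv2.inRange(h,(10,60,90),(35,255,255));m[:, :170]=0;m[:,380:]=0;m[:230]=0;m[360:]=0
m=cv2.morphologyEx(m,cv2.MORPH_CLOSE,np.ones((25,25)));m=cv2.morphologyEx(m,cv2.MORPH_OPEN,np.ones((5,5)))
v,u=np.nonzero(m);b=cv2.minAreaRect(np.c_[u,v].astype(np.float32));print(b)
for q in cv2.boxPoints(b): print(onz('top',*q,10),onz('top',*q,30))
E
```

```text
top -105 [0, 0, 0, 0, 14, 17, 27, 49, 51, 52, 31, 6, 1, 4, 6, 4, 4, 4, 1, 2, 44, 49, 49, 45, 16, 0, 21]
top -35 [0, 0, 0, 0, 26, 9, 0, 36, 52, 47, 29, 3, 1, 26, 49, 49, 48, 51, 52, 12, 5, 1, 45, 49, 48, 16, 26]
top 35 [0, 0, 0, 0, 24, 10, 2, 12, 8, 15, 12, 10, 8, 12, 10, 7, 12, 16, 11, 9, 8, 15, 9, 9, 8, 3, 26]
top 105 [0, 0, 0, 0, 23, 16, 5, 52, 48, 52, 52, 51, 52, 53, 51, 50, 51, 51, 48, 51, 51, 49, 50, 52, 41, 1, 26]
plain slope deg 4.673471808096135 -25.5916331012873 63.96228774215372
[381.1 537.1]
side -105 [0, 0, 0, 0, 38, 18, 60, 73, 75, 75, 40, 14, 14, 12, 13, 18, 13, 13, 14, 12, 77, 70, 70, 69, 15, 4, 45]
side -35 [0, 0, 0, 0, 34, 13, 0, 49, 62, 63, 36, 16, 8, 49, 60, 61, 61, 59, 60, 9, 13, 10, 64, 59, 59, 15, 35]
side 35 [0, 0, 0, 0, 31, 8, 8, 17, 19, 16, 20, 22, 21, 19, 18, 18, 19, 18, 19, 18, 16, 19, 19, 17, 10, 8, 31]
side 105 [0, 0, 0, 0, 24, 5, 12, 49, 46, 47, 44, 46, 44, 41, 47, 46, 44, 44, 44, 41, 43, 44, 45, 42, 29, 10, 23]
plain slope deg 5.00254248508449 -26.264739602964344 63.50386105737421
[380.1 537. ]
((273.8784484863281, 293.97674560546875), (91.4420166015625, 184.69627380371094), 86.48345184326172)
[525.1 211.7  10. ] [524.1 205.2  30. ]
[ 550.8 -101.8   10. ] [ 549.2 -100.1   30. ]
[ 397.2 -113.3   10. ] [ 399.6 -111.4   30. ]
[372.4 195.1  10. ] [375.4 189.1  30. ]
```

>>> jog_arm --rows '[[[8,-1,0],[0,0,-0.003]],[[15,-1,0],[0,0,-0.003]],[[18.5,-1,0],[0,0,-0.003]],[[18.5,-1,0],[0,0,-0.003]],[[18.5,-1,0],[0,0,-0.003]]]'

```text
time: 2.95
tool_pos: [468.1, -60.6, 41.5]
tcp_rot: [-180.0, 0.0, 4.7]
ft_force: [-0.5, 0.4, 0.2]
finger_gap: 51.7
grip_force: 0.0
```

>>> jog_arm --rows '[[[0,0,0],[0,0,0]],[[0,0,0],[0,0,0]],[[0,0,0],[0,0,0]],[[0,0,0],[0,0,0]],[[0,0,0],[0,0,0]],[[0,0,0],[0,0,0]],[[0,0,0],[0,0,0]],[[0,0,0],[0,0,0]],[[0,0,0],[0,0,0]],[[0,0,0],[0,0,0]]]' --grip 5 --force 45

```text
time: 3.95
tool_pos: [468.1, -60.5, 41.7]
tcp_rot: [-180.0, 0.0, 4.7]
ft_force: [-2.3, 5.2, 2.9]
finger_gap: 14.6
grip_force: 43.8
```

```bash
python3 -c "
from h import *
go(470,-61,43,4.7)
p,d=r.snapshot('side');cv2.imwrite('pics/s3.png',cv2.resize(p[180:360,150:350],None,fx=3.2,fy=3.2))"
```

```text
t 3.95 at [468.1 -60.5  41.7] [-1.7998e+02  2.0000e-02  4.6900e+00] gap 14.647776636233285 F [-2.3  5.2  2.9]
shift [ 1.9  0.7 -1.3] turn [-0.0004  0.0003 -0.0002]
```

View pics/s3.png

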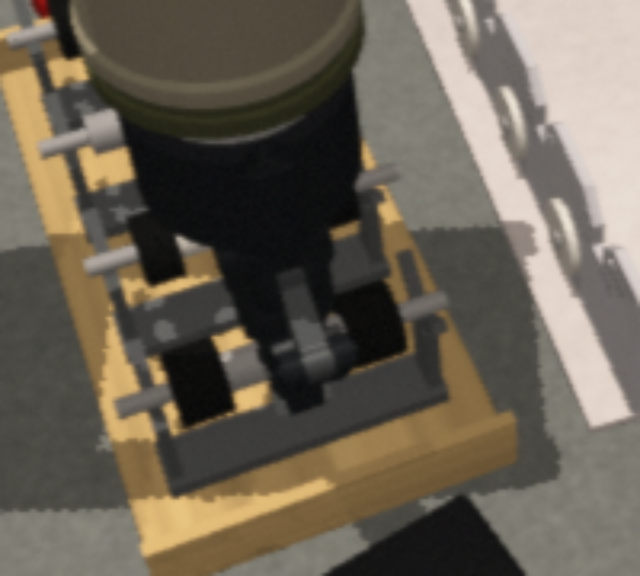

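>>> jog_arm --rows '[[[0,0,-20],[0,0,0]],[[0,0,-45],[0,0,0]],[[0,0,-70],[0,0,0]],[[0,0,-85],[0,0,0]],[[0,0,-85],[0,0,0]],[[0,0,-85],[0,0,0]]]'

```text
time: 4.6
tool_pos: [468.2, -61.0, 126.2]
tcp_rot: [180.0, -0.0, 4.7]
ft_force: [0.5, 0.0, -1.9]
finger_gap: 14.6
grip_force: 44.1
```

```bash
python3 -c "
from h import *
go(543,157.7,127,0.8)"
```

```text
t 4.6 at [468.2 -61.  126.2] [ 1.7997e+02 -1.0000e-02  4.6700e+00] gap 14.626201046786036 F [ 0.5  0.  -1.9]
shift [  92.4 -211.9   -0.9] turn [ 0.0005 -0.0002  0.0676]
```

>>> jog_arm --rows '[[[10,-22,0],[0,0,0.01]],[[25,-58,0],[0,0,0.02]],[[43,-98,0],[0,0,0.04]],[[60,-138,0],[0,0,0.0676]],[[75,-172,0],[0,0,0.0676]],[[86,-197,0],[0,0,0.0676]],[[92.5,-212,0],[0,0,0.0676]],[[92.5,-212,0],[0,0,0.0676]],[[92.5,-212,0],[0,0,0.0676]],[[92.5,-212,0],[0,0,0.0676]]]'

```text
time: 5.6
tool_pos: [542.6, 156.9, 126.1]
tcp_rot: [180.0, 0.1, 0.8]
ft_force: [-0.2, 0.1, -2.1]
finger_gap: 14.2
grip_force: 44.2
```

```bash
python3 -c "
from h import *
p,d=r.snapshot('side');cv2.imwrite('pics/s4.png',cv2.resize(p[60:330,200:470],None,fx=2.2,fy=2.2))
p,d=r.snapshot('top');cv2.imwrite('pics/t4.png',cv2.resize(p[100:300,140:400],None,fx=3,fy=3))
go(543,157.7,70,0.8)"
```

```text
t 5.7 at [542.9 157.  126.6] [1.7998e+02 2.0000e-02 7.3000e-01] gap 14.425710292887954 F [-0.3 -0.5 -0.6]
shift [ 0.1 -0.8 56.6] turn [ 0.0003  0.0003 -0.0012]
```

View pics/s4.png

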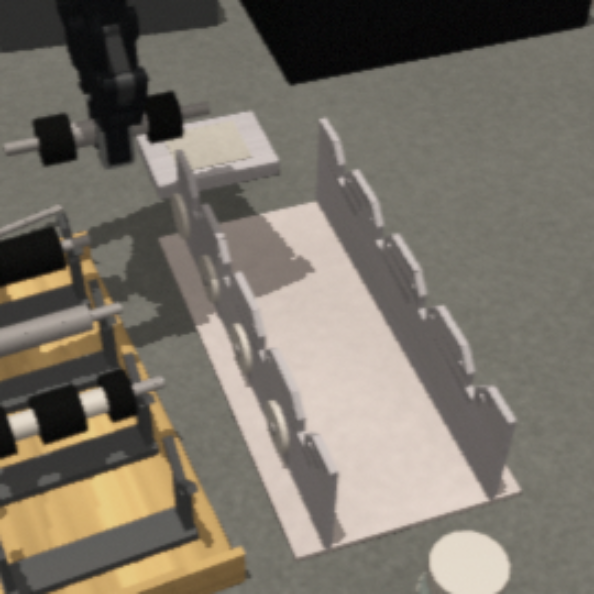

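View pics/t4.png

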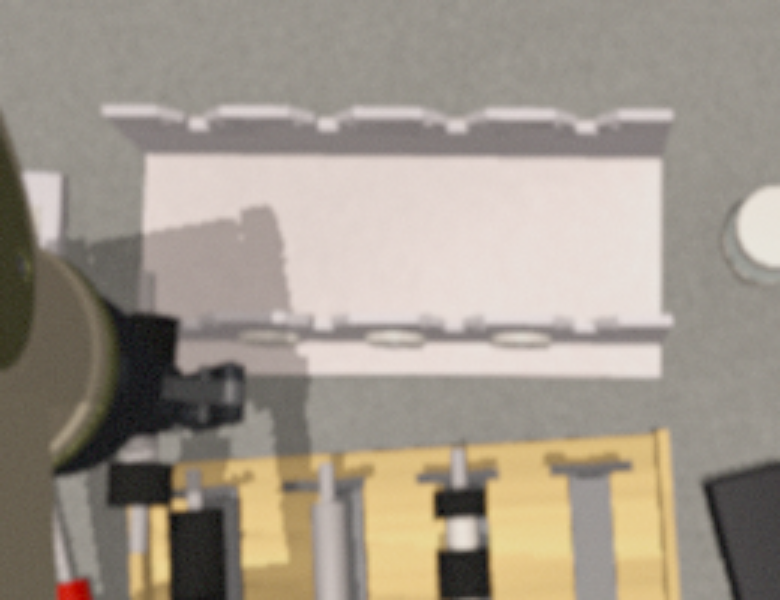

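The roller is gripped at its waist, with no slip. The pictures also show my chassis x estimate latched onto the rack forks: the real plates lie further out. I'll refit with the correct window.

```bash
python3 - <<'E'
from h import *
from scipy.optimize import differential_evolution
for n in("top","side"):
    P=cloud(n,np.load(n+"0.npy"))
    T=P[(P[:,0]>565)&(P[:,0]<770)&(abs(P[:,1]-40)<200)&(P[:,2]>77)&(P[:,2]<90)]
    h,e=np.histogram(T[:,0],np.arange(565,770,5));print(dict((int(a),int(b)) for a,b in zip(e,h) if b))
    def cost(p):
        L=loc(T,*p);x=abs(abs(L[:,0])-54.5)-2.5;y=L[:,1]
        s=np.min([abs(y-c) for c in(-105,-35,35,105)],axis=0)
        return np.mean(np.clip(x,0,8)+np.clip(15-s,0,8)+np.clip(abs(y)-150,0,8))
    R=differential_evolution(cost,[(620,690),(0,90),(-8,8)],seed=1,popsize=25,maxiter=150)
    L=loc(T,*R.x);print("chassis",n,R.x.round(2),R.fun,len(T),"yext",L[:,1].min(),L[:,1].max())
    for sgn in(-1,1):
        q=L[(sgn*L[:,0]>0)];print(sgn,np.median(q[:,0]).round(1))
        y=np.sort(q[:,1]);g=np.nonzero(np.diff(y)>12)[0];print([(y[i].round(1),y[i+1].round(1),((y[i]+y[i+1])/2).round(1)) for i in g])
E
```

```text
{590: 1, 595: 307, 600: 154, 700: 46, 705: 363, 710: 89}
chassis top [653.74  54.31   0.71] 0.12507292865248223 960 yext -148.46554457437608 150.182218877605
-1 -54.6
[(np.float64(-117.4), np.float64(-90.7), np.float64(-104.0)), (np.float64(-48.4), np.float64(-21.8), np.float64(-35.1)), (np.float64(22.2), np.float64(48.4), np.float64(35.3)), (np.float64(92.8), np.float64(117.5), np.float64(105.1))]
1 54.1
[(np.float64(-118.4), np.float64(-93.0), np.float64(-105.7)), (np.float64(-47.0), np.float64(-24.8), np.float64(-35.9)), (np.float64(22.8), np.float64(48.1), np.float64(35.5)), (np.float64(92.7), np.float64(118.0), np.float64(105.3))]
{590: 23, 595: 380, 600: 129, 700: 91, 705: 414, 710: 69}
chassis side [652.95  53.53   0.81] 0.15406682558831697 1106 yext -148.8121904947396 153.0251303798964
-1 -54.9
[(np.float64(-115.3), np.float64(-92.0), np.float64(-103.7)), (np.float64(-44.8), np.float64(-22.2), np.float64(-33.5)), (np.float64(23.5), np.float64(47.0), np.float64(35.3)), (np.float64(89.5), np.float64(115.6), np.float64(102.5))]
1 53.5
[(np.float64(-114.9), np.float64(-92.7), np.float64(-103.8)), (np.float64(-45.2), np.float64(-21.8), np.float64(-33.5)), (np.float64(23.6), np.float64(46.7), np.float64(35.1)), (np.float64(93.1), np.float64(117.6), np.float64(105.3))]
```

>>> jog_arm --rows '[[[12,0,0],[0,0,0]],[[35,0,0],[0,0,0]],[[65,0,0],[0,0,0]],[[90,-0.7,0],[0,0,0]],[[105,-0.7,0],[0,0,0]],[[109,-0.7,0],[0,0,0]],[[109,-0.7,20],[0,0,0]],[[109,-0.7,40],[0,0,0]],[[109,-0.7,50],[0,0,0]],[[109,-0.7,50],[0,0,0]]]'

```text
time: 6.7
tool_pos: [650.1, 159.7, 74.5]
tcp_rot: [180.0, 0.2, 0.8]
ft_force: [-0.3, 0.4, -2.0]
finger_gap: 14.3
grip_force: 44.2
```

```bash
python3 -c "
from h import *
p,d=r.snapshot('side');cv2.imwrite('pics/s5.png',cv2.resize(p[60:330,200:470],None,fx=2.2,fy=2.2))
go(651.9,159.1,42,0.76)"
```

```text
t 6.75 at [651.1 160.   76.1] [1.7998e+02 1.1000e-01 8.0000e-01] gap 14.493393626349528 F [ 0.4 -0.4 -1.3]
shift [ 0.9  0.9 34.1] turn [0.0003 0.0019 0.0006]
```

View pics/s5.png

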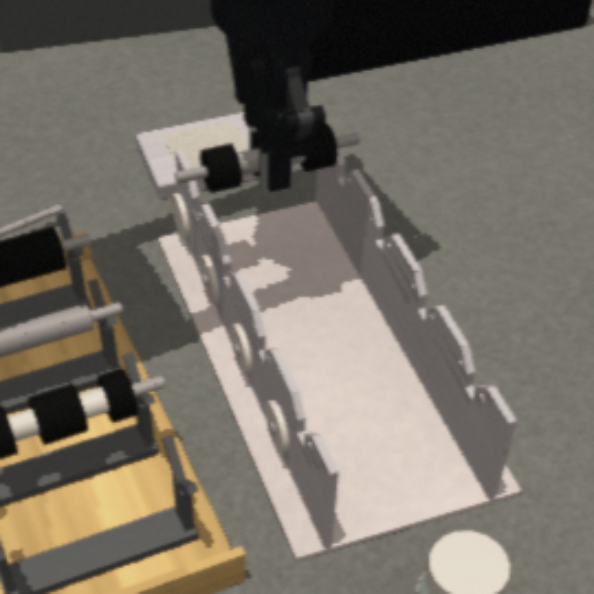

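>>> jog_arm --rows '[[[1,0.7,10],[0,0,0]],[[1,0.7,18],[0,0,0]],[[1,0.7,22],[0,0,0]],[[1,0.7,25],[0,0,0]],[[1,0.7,28],[0,0,0]],[[1,0.7,30],[0,0,0]],[[1,0.7,31],[0,0,0]],[[1,0.7,31],[0,0,0]]]'

```text
time: 7.55
tool_pos: [653.1, 159.7, 45.7]
tcp_rot: [-180.0, 0.0, 0.8]
ft_force: [-0.2, -0.7, -1.8]
finger_gap: 14.5
grip_force: 44.2
```

>>> jog_arm --rows '[[[0,0,1.5],[0,0,0]],[[0,0,3],[0,0,0]],[[0,0,3.5],[0,0,0]],[[0,0,3.5],[0,0,0]],[[0,0,3.5],[0,0,0]]]'

```text
time: 8.05
tool_pos: [653.1, 159.7, 42.3]
tcp_rot: [180.0, -0.0, 0.8]
ft_force: [0.1, -0.0, -2.0]
finger_gap: 14.8
grip_force: 44.2
```

>>> jog_arm --rows '[[[0,0,0],[0,0,0]],[[0,0,0],[0,0,0]],[[0,0,0],[0,0,0]],[[0,0,0],[0,0,0]],[[0,0,0],[0,0,0]],[[0,0,0],[0,0,0]]]' --grip 52

```text
time: 8.65
tool_pos: [653.1, 159.7, 42.3]
tcp_rot: [-180.0, -0.0, 0.8]
ft_force: [0.6, -0.3, -0.0]
finger_gap: 51.7
grip_force: 0.0
```

>>> jog_arm --rows '[[[0,0,-20],[0,0,0]],[[0,0,-45],[0,0,0]],[[0,0,-75],[0,0,0]],[[0,0,-85],[0,0,0]],[[0,0,-85],[0,0,0]]]'

```text
time: 9.15
tool_pos: [654.7, 159.9, 129.7]
tcp_rot: [-180.0, -0.3, 0.8]
ft_force: [-0.2, 0.4, -0.0]
finger_gap: 52.1
grip_force: 0.0
```

```bash
cat >> h.py <<'E'
def seated():
    for n in("top","side"):
        P=cloud(n);L=loc(P,653.3,54.1,0.76)
        for c in(-105,-35,35,105):
            q=L[(abs(L[:,1]-c)<20)&(abs(L[:,0])<50)&(L[:,2]>64)&(L[:,2]<82)]
            if len(q)>30:
                t=q[q[:,2]>np.percentile(q[:,2],98)-3]; print(n,c,len(q),"x",q[:,0].min().round(1),q[:,0].max().round(1),"y",np.median(t[:,1]).round(1),"ztop",np.percentile(q[:,2],98).round(1))
E
python3 -c "
from h import *
seated()
go(464.8,8.6,127,4.7)"
```

```text
top 105 474 x -49.1 20.8 y 105.1 ztop 77.6
side 105 703 x -48.1 48.8 y 104.8 ztop 78.4
t 9.25 at [652.5 159.6 125.9] [1.7999e+02 7.0000e-02 8.1000e-01] gap 52.28305232099337 F [-0.7 -0.1 -0.3]
shift [-189.8  148.3   -0.8] turn [ 0.0001  0.0013 -0.0679]
```

>>> jog_arm --rows '[[[-15,12,0],[0,0,-0.01]],[[-45,36,0],[0,0,-0.03]],[[-83,66,0],[0,0,-0.05]],[[-120,95,0],[0,0,-0.068]],[[-152,120,0],[0,0,-0.068]],[[-175,138,0],[0,0,-0.068]],[[-187,148,0],[0,0,-0.068]],[[-187,148,10],[0,0,-0.068]],[[-187,148,20],[0,0,-0.068]],[[-187,148,20],[0,0,-0.068]]]'

```text
time: 10.25
tool_pos: [466.8, 9.7, 104.2]
tcp_rot: [-179.9, 0.3, 4.7]
ft_force: [-0.3, 1.5, -0.5]
finger_gap: 51.9
grip_force: 0.0
```

>>> jog_arm --rows '[[[0,0,0],[0,0,0]]]'

```text
time: 10.35
tool_pos: [467.9, 9.7, 106.0]
tcp_rot: [-180.0, 0.1, 4.8]
ft_force: [0.6, -0.3, -0.4]
finger_gap: 51.8
grip_force: 0.0
```

```bash
python3 -c "
from h import *
go(467.5,9,42,4.7)"
```

```text
t 10.35 at [467.9   9.7 106. ] [-1.7997e+02  1.3000e-01  4.7600e+00] gap 51.81873325616343 F [ 0.6 -0.3 -0.4]
shift [-0.3  0.7 64. ] turn [-0.0005  0.0022  0.001 ]
```

>>> jog_arm --rows '[[[0,0.5,12],[0,0,0]],[[0,0.5,32],[0,0,0]],[[0,0.5,50],[0,0,0]],[[0,0.5,60],[0,0,0]],[[0,0.5,64],[0,0,0]],[[0,0.5,64],[0,0,0]],[[0,0.5,64],[0,0,0]]]'

```text
time: 11.05
tool_pos: [468.9, 8.5, 43.9]
tcp_rot: [180.0, -0.1, 4.7]
ft_force: [-0.1, 1.6, -0.8]
finger_gap: 52.1
grip_force: 0.0
```

>>> jog_arm --rows '[[[0,0,0],[0,0,0]],[[0,0,0],[0,0,0]],[[0,0,0],[0,0,0]],[[0,0,0],[0,0,0]],[[0,0,0],[0,0,0]],[[0,0,0],[0,0,0]],[[0,0,0],[0,0,0]],[[0,0,0],[0,0,0]]]' --grip 10 --force 45

```text
time: 11.85
tool_pos: [469.0, 9.8, 44.2]
tcp_rot: [-179.9, -0.1, 4.7]
ft_force: [-0.1, 6.9, 3.6]
finger_gap: 28.8
grip_force: 44.2
```

>>> jog_arm --rows '[[[0,0,-20],[0,0,0]],[[0,0,-45],[0,0,0]],[[0,0,-70],[0,0,0]],[[0,0,-85],[0,0,0]],[[0,0,-85],[0,0,0]],[[0,0,-85],[0,0,0]]]'

```text
time: 12.45
tool_pos: [468.3, 8.5, 128.1]
tcp_rot: [180.0, -0.0, 4.7]
ft_force: [-0.8, 0.5, -2.0]
finger_gap: 28.5
grip_force: 44.9
```

```bash
python3 -c "
from h import *
go(652.8,89.1,127,0.76)"
```

```text
t 12.45 at [468.3   8.5 128.1] [ 1.7999e+02 -4.0000e-02  4.7100e+00] gap 28.45284581449327 F [-0.8  0.5 -2. ]
shift [190.5 -65.1   1.3] turn [ 0.0001 -0.0007  0.0689]
```

>>> jog_arm --rows '[[[15,-5,0],[0,0,0.01]],[[45,-15,0],[0,0,0.03]],[[83,-28,0],[0,0,0.05]],[[120,-41,0],[0,0,0.069]],[[155,-53,0],[0,0,0.069]],[[180,-61,0],[0,0,0.069]],[[191,-65,0],[0,0,0.069]],[[191,-65,20],[0,0,0.069]],[[191,-65,40],[0,0,0.069]],[[191,-65,48],[0,0,0.069]]]'

```text
time: 13.45
tool_pos: [650.4, 88.9, 75.3]
tcp_rot: [180.0, 0.4, 0.8]
ft_force: [-1.1, 0.4, -2.6]
finger_gap: 28.5
grip_force: 44.9
```

>>> jog_arm --rows '[[[0,0,0],[0,0,0]],[[0,0,0],[0,0,0]]]'

```text
time: 13.65
tool_pos: [653.1, 88.9, 80.1]
tcp_rot: [180.0, 0.0, 0.8]
ft_force: [0.4, 0.2, -1.1]
finger_gap: 29.0
grip_force: 44.9
```

```bash
python3 -c "
from h import *
go(653.5,89.1,44,0.76)"
```

```text
t 13.65 at [653.1  88.9  80.1] [1.8e+02 3.0e-02 7.5e-01] gap 28.965836483694606 F [ 0.4  0.2 -1.1]
shift [ 0.5 -0.2 36.1] turn [ 0.      0.0006 -0.0002]
```

>>> jog_arm --rows '[[[0,-0.3,8],[0,0,0]],[[0,-0.3,18],[0,0,0]],[[0,-0.3,24],[0,0,0]],[[0,-0.3,28],[0,0,0]],[[0,-0.3,31],[0,0,0]],[[0,-0.3,33],[0,0,0]],[[0,-0.3,34],[0,0,0]],[[0,-0.3,35],[0,0,0]],[[0,-0.3,35],[0,0,0]],[[0,-0.3,35],[0,0,0]]]'

```text
time: 14.65
tool_pos: [653.4, 89.3, 45.5]
tcp_rot: [-180.0, -0.0, 0.8]
ft_force: [-0.1, -0.4, -1.2]
finger_gap: 28.9
grip_force: 44.9
```

Axle is in the slot (about 63 mm) with no contact load; I'll lower the last millimetre and release.

>>> jog_arm --rows '[[[0,0,1],[0,0,0]],[[0,0,1.2],[0,0,0]],[[0,0,1.2],[0,0,0]]]'

```text
time: 14.95
tool_pos: [653.5, 89.3, 44.5]
tcp_rot: [-180.0, -0.0, 0.8]
ft_force: [0.5, -0.0, 1.5]
finger_gap: 29.0
grip_force: 45.2
```

>>> jog_arm --rows '[[[0,0,0],[0,0,0]],[[0,0,0],[0,0,0]],[[0,0,0],[0,0,0]],[[0,0,0],[0,0,0]],[[0,0,0],[0,0,0]],[[0,0,0],[0,0,0]]]' --grip 52

```text
time: 15.55
tool_pos: [653.3, 89.3, 44.0]
tcp_rot: [-180.0, -0.0, 0.8]
ft_force: [0.4, -0.1, 0.1]
finger_gap: 51.8
grip_force: 0.0
```

>>> jog_arm --rows '[[[0,0,-15],[0,0,0]],[[0,0,-40],[0,0,0]],[[0,0,-70],[0,0,0]],[[0,0,-83],[0,0,0]],[[0,0,-83],[0,0,0]]]'

```text
time: 16.05
tool_pos: [655.5, 89.5, 131.0]
tcp_rot: [-180.0, -0.4, 0.8]
ft_force: [0.3, -0.8, -0.4]
finger_gap: 52.1
grip_force: 0.0
```

```bash
python3 -c "
from h import *
seated()
L=loc(cloud('side',np.load('side0.npy')),443,41.6,4.7);q=L[(abs(L[:,1]-35)<9)&(L[:,2]>67.5)&(L[:,2]<73)&(L[:,0]>-45)&(L[:,0]<80)];h,e=np.histogram(q[:,0],np.arange(-45,80,4));print(h.tolist())
go(460,78.6,127,4.7)"
```

```text
top 35 421 x -50.0 21.3 y 33.2 ztop 78.2
side 35 907 x -49.9 49.7 y 34.8 ztop 78.6
side 105 533 x -48.1 32.2 y 104.7 ztop 78.4
[1, 1, 1, 1, 13, 23, 23, 23, 24, 22, 25, 21, 25, 22, 22, 24, 21, 22, 22, 23, 22, 22, 22, 20, 21, 22, 19, 1, 1, 0, 2]
t 16.15 at [653.1  89.3 126.7] [-1.8e+02  1.0e-02  7.6e-01] gap 52.254808415475864 F [-1.3 -0.3 -0.9]
shift [-193.2    8.2   -0.3] turn [-0.      0.0001 -0.0688]
```

>>> jog_arm --rows '[[[-15,1,0],[0,0,-0.01]],[[-45,2,0],[0,0,-0.03]],[[-85,4,0],[0,0,-0.05]],[[-122,5,0],[0,0,-0.069]],[[-157,6,0],[0,0,-0.069]],[[-182,8,0],[0,0,-0.069]],[[-195,8,0],[0,0,-0.069]],[[-195,8,10],[0,0,-0.069]],[[-195,8,20],[0,0,-0.069]],[[-195,8,20],[0,0,-0.069]]]'

```text
time: 17.15
tool_pos: [457.0, 78.6, 104.1]
tcp_rot: [-180.0, 0.2, 4.7]
ft_force: [0.2, 0.4, 0.2]
finger_gap: 51.7
grip_force: 0.0
```

>>> jog_arm --rows '[[[0,0,0],[0,0,0]],[[0,0,0],[0,0,0]]]'

```text
time: 17.35
tool_pos: [458.7, 78.7, 106.9]
tcp_rot: [-180.0, 0.0, 4.7]
ft_force: [0.5, 0.8, -0.0]
finger_gap: 51.8
grip_force: 0.0
```

```bash
python3 -c "
from h import *
go(458.1,78.6,43,4.7)"
```

```text
t 17.35 at [458.7  78.7 106.9] [-1.80e+02  2.00e-02  4.71e+00] gap 51.82577412781639 F [ 0.5  0.8 -0. ]
shift [-0.6  0.1 63.9] turn [-0.      0.0004  0.0001]
```

>>> jog_arm --rows '[[[-0.5,0,12],[0,0,0]],[[-0.5,0,32],[0,0,0]],[[-0.5,0,50],[0,0,0]],[[-0.5,0,60],[0,0,0]],[[-0.5,0,64],[0,0,0]],[[-0.5,0,64],[0,0,0]],[[-0.5,0,64],[0,0,0]]]'

```text
time: 18.05
tool_pos: [458.5, 78.7, 43.7]
tcp_rot: [180.0, -0.1, 4.7]
ft_force: [0.2, 0.7, 0.5]
finger_gap: 52.3
grip_force: 0.0
```

>>> jog_arm --rows '[[[0,0,0],[0,0,0]],[[0,0,0],[0,0,0]],[[0,0,0],[0,0,0]],[[0,0,0],[0,0,0]],[[0,0,0],[0,0,0]],[[0,0,0],[0,0,0]],[[0,0,0],[0,0,0]],[[0,0,0],[0,0,0]],[[0,0,0],[0,0,0]]]' --grip 5 --force 45

```text
time: 18.95
tool_pos: [458.5, 79.2, 43.7]
tcp_rot: [-180.0, -0.1, 4.7]
ft_force: [-1.1, 4.3, 6.4]
finger_gap: 16.2
grip_force: 43.9
```

>>> jog_arm --rows '[[[0,0,-20],[0,0,0]],[[0,0,-45],[0,0,0]],[[0,0,-70],[0,0,0]],[[0,0,-85],[0,0,0]],[[0,0,-85],[0,0,0]],[[0,0,-85],[0,0,0]]]'

```text
time: 19.55
tool_pos: [457.6, 78.4, 127.3]
tcp_rot: [180.0, 0.0, 4.7]
ft_force: [0.5, 0.2, -2.4]
finger_gap: 16.4
grip_force: 44.2
```

```bash
python3 -c "
from h import *
go(653.8,19.1,127,0.76)"
```

```text
t 19.55 at [457.6  78.4 127.3] [1.7998e+02 3.0000e-02 4.7000e+00] gap 16.371860057041225 F [ 0.5  0.2 -2.4]
shift [190.7  75.2   0.3] turn [0.0004 0.0004 0.0688]
```

>>> jog_arm --rows '[[[15,6,0],[0,0,0.01]],[[45,18,0],[0,0,0.03]],[[83,33,0],[0,0,0.05]],[[120,47,0],[0,0,0.069]],[[155,61,0],[0,0,0.069]],[[180,71,0],[0,0,0.069]],[[191,75,0],[0,0,0.069]],[[191,75,20],[0,0,0.069]],[[191,75,40],[0,0,0.069]],[[191,75,48],[0,0,0.069]]]'

```text
time: 20.55
tool_pos: [651.4, 19.5, 74.8]
tcp_rot: [-180.0, 0.4, 0.7]
ft_force: [-1.1, -0.1, -2.2]
finger_gap: 16.2
grip_force: 44.2
```

>>> jog_arm --rows '[[[0,0,0],[0,0,0]],[[0,0,0],[0,0,0]]]'

```text
time: 20.75
tool_pos: [654.1, 19.6, 79.8]
tcp_rot: [180.0, 0.0, 0.8]
ft_force: [0.2, 0.2, -1.4]
finger_gap: 16.7
grip_force: 44.2
```

```bash
python3 -c "
from h import *
go(653.8,19.1,43.7,0.76)"
```

```text
t 20.75 at [654.1  19.6  79.8] [1.8e+02 5.0e-02 7.6e-01] gap 16.700631575746133 F [ 0.2  0.2 -1.4]
shift [-0.3  0.5 36.1] turn [ 0.      0.0008 -0.    ]
```

>>> jog_arm --rows '[[[0,0.2,8],[0,0,0]],[[0,0.2,18],[0,0,0]],[[0,0.2,24],[0,0,0]],[[0,0.2,28],[0,0,0]],[[0,0.2,31],[0,0,0]],[[0,0.2,33],[0,0,0]],[[0,0.2,34],[0,0,0]],[[0,0.2,35],[0,0,0]],[[0,0.2,35],[0,0,0]],[[0,0.2,35],[0,0,0]]]'

```text
time: 21.75
tool_pos: [654.6, 19.5, 45.3]
tcp_rot: [180.0, -0.0, 0.8]
ft_force: [-0.1, 0.1, -2.7]
finger_gap: 16.4
grip_force: 44.2
```

>>> jog_arm --rows '[[[0,0,1],[0,0,0]],[[0,0,1.5],[0,0,0]],[[0,0,1.5],[0,0,0]]]'

```text
time: 22.05
tool_pos: [654.6, 19.4, 44.0]
tcp_rot: [180.0, -0.0, 0.8]
ft_force: [-0.4, 0.3, 1.1]
finger_gap: 16.7
grip_force: 44.5
```

>>> jog_arm --rows '[[[0,0,0],[0,0,0]],[[0,0,0],[0,0,0]],[[0,0,0],[0,0,0]],[[0,0,0],[0,0,0]],[[0,0,0],[0,0,0]],[[0,0,0],[0,0,0]]]' --grip 52

```text
time: 22.65
tool_pos: [654.4, 19.4, 43.5]
tcp_rot: [-180.0, 0.0, 0.8]
ft_force: [-0.5, 0.4, -1.3]
finger_gap: 52.3
grip_force: 0.0
```

>>> jog_arm --rows '[[[0,0,-15],[0,0,0]],[[0,0,-40],[0,0,0]],[[0,0,-70],[0,0,0]],[[0,0,-83],[0,0,0]],[[0,0,-83],[0,0,0]]]'

```text
time: 23.15
tool_pos: [656.6, 19.4, 130.5]
tcp_rot: [180.0, -0.4, 0.8]
ft_force: [1.0, -0.1, -0.1]
finger_gap: 52.2
grip_force: 0.0
```

```bash
python3 -c "
from h import *
seated()
go(453.4,148.5,127,4.7)"
```

```text
top -35 171 x -43.6 18.3 y -31.6 ztop 72.6
top 35 645 x -49.8 26.1 y 34.8 ztop 78.0
top 105 778 x -49.0 49.9 y 105.8 ztop 77.8
side -35 693 x -49.2 50.0 y -34.8 ztop 73.0
side 35 800 x -49.5 38.0 y 34.9 ztop 78.6
side 105 582 x -47.9 35.5 y 104.6 ztop 78.6
t 23.25 at [654.2  19.5 126.2] [-180.      0.      0.76] gap 51.730738470348534 F [-1.4  0.1 -0.3]
shift [-199.1 -131.7   -0.8] turn [-0.      0.0001 -0.0688]
```

>>> jog_arm --rows '[[[-15,-10,0],[0,0,-0.01]],[[-45,-30,0],[0,0,-0.03]],[[-80,-53,0],[0,0,-0.05]],[[-115,-76,0],[0,0,-0.069]],[[-150,-99,0],[0,0,-0.069]],[[-180,-119,0],[0,0,-0.069]],[[-199,-131.5,0],[0,0,-0.069]],[[-199,-131.5,10],[0,0,-0.069]],[[-199,-131.5,20],[0,0,-0.069]],[[-199,-131.5,20],[0,0,-0.069]]]'

```text
time: 24.25
tool_pos: [452.3, 147.5, 103.6]
tcp_rot: [180.0, 0.3, 4.7]
ft_force: [0.0, -0.6, -0.2]
finger_gap: 52.1
grip_force: 0.0
```

>>> jog_arm --rows '[[[0,0,0],[0,0,0]],[[0,0,0],[0,0,0]]]'

```text
time: 24.45
tool_pos: [454.2, 147.8, 106.4]
tcp_rot: [180.0, 0.0, 4.7]
ft_force: [0.5, 0.8, 0.3]
finger_gap: 52.0
grip_force: 0.0
```

```bash
python3 -c "
from h import *
go(453.4,148.4,43,4.7)"
```

```text
t 24.45 at [454.2 147.8 106.4] [1.7999e+02 2.0000e-02 4.6500e+00] gap 52.033007155911726 F [0.5 0.8 0.3]
shift [-0.7 -0.7 63.4] turn [ 0.0001  0.0003 -0.0008]
```

>>> jog_arm --rows '[[[-0.5,-0.5,12],[0,0,0]],[[-0.5,-0.5,32],[0,0,0]],[[-0.5,-0.5,50],[0,0,0]],[[-0.5,-0.5,60],[0,0,0]],[[-0.5,-0.5,63.5],[0,0,0]],[[-0.5,-0.5,63.5],[0,0,0]],[[-0.5,-0.5,63.5],[0,0,0]]]'

```text
time: 25.15
tool_pos: [453.8, 148.9, 43.8]
tcp_rot: [-180.0, -0.1, 4.7]
ft_force: [0.0, -0.3, 0.5]
finger_gap: 51.9
grip_force: 0.0
```

>>> jog_arm --rows '[[[0,0,0],[0,0,0]],[[0,0,0],[0,0,0]],[[0,0,0],[0,0,0]],[[0,0,0],[0,0,0]],[[0,0,0],[0,0,0]],[[0,0,0],[0,0,0]],[[0,0,0],[0,0,0]],[[0,0,0],[0,0,0]]]' --grip 10 --force 45

```text
time: 25.95
tool_pos: [453.9, 149.2, 44.0]
tcp_rot: [-180.0, -0.1, 4.7]
ft_force: [-0.1, 2.8, 5.8]
finger_gap: 28.6
grip_force: 44.4
```

>>> jog_arm --rows '[[[0,0,-20],[0,0,0]],[[0,0,-45],[0,0,0]],[[0,0,-70],[0,0,0]],[[0,0,-85],[0,0,0]],[[0,0,-85],[0,0,0]],[[0,0,-85],[0,0,0]]]'

```text
time: 26.55
tool_pos: [452.9, 148.6, 127.4]
tcp_rot: [180.0, 0.0, 4.7]
ft_force: [0.2, 0.2, -2.0]
finger_gap: 28.2
grip_force: 44.7
```

```bash
python3 -c "
from h import *
go(654.7,-50.9,127,0.76)"
```

```text
t 26.55 at [452.9 148.6 127.4] [1.7999e+02 1.0000e-02 4.7100e+00] gap 28.21720405525799 F [ 0.2  0.2 -2. ]
shift [184.7 215.4   0.4] turn [0.0002 0.0002 0.0689]
```

>>> jog_arm --rows '[[[12,14,0],[0,0,0.01]],[[35,41,0],[0,0,0.03]],[[65,76,0],[0,0,0.05]],[[95,111,0],[0,0,0.069]],[[125,146,0],[0,0,0.069]],[[153,178,0],[0,0,0.069]],[[173,202,0],[0,0,0.069]],[[184.5,215.5,0],[0,0,0.069]],[[184.5,215.5,20],[0,0,0.069]],[[184.5,215.5,40],[0,0,0.069]]]'

```text
time: 27.55
tool_pos: [654.4, -51.7, 85.6]
tcp_rot: [-180.0, 0.1, 0.7]
ft_force: [-0.4, 1.0, -2.0]
finger_gap: 28.5
grip_force: 44.7
```

>>> jog_arm --rows '[[[0,0,8],[0,0,0]],[[0,0,8],[0,0,0]],[[0,0,8],[0,0,0]]]'

```text
time: 27.85
tool_pos: [654.4, -50.7, 79.8]
tcp_rot: [-180.0, 0.0, 0.8]
ft_force: [-0.0, -0.2, -1.3]
finger_gap: 28.4
grip_force: 44.7
```

```bash
python3 -c "
from h import *
go(654.7,-50.9,44,0.76)"
```

```text
t 27.85 at [654.4 -50.7  79.8] [-1.8e+02  4.0e-02  7.7e-01] gap 28.44737387741841 F [-0.  -0.2 -1.3]
shift [ 0.3  0.2 35.8] turn [-0.0001  0.0008  0.0002]
```

>>> jog_arm --rows '[[[0,0,8],[0,0,0]],[[0,0,18],[0,0,0]],[[0,0,24],[0,0,0]],[[0,0,28],[0,0,0]],[[0,0,31],[0,0,0]],[[0,0,33],[0,0,0]],[[0,0,34],[0,0,0]],[[0,0,35],[0,0,0]],[[0,0,35],[0,0,0]],[[0,0,35],[0,0,0]]]'

```text
time: 28.85
tool_pos: [654.8, -50.9, 45.2]
tcp_rot: [180.0, -0.0, 0.8]
ft_force: [0.2, 1.6, -1.3]
finger_gap: 28.5
grip_force: 44.7
```

>>> jog_arm --rows '[[[0,0,1],[0,0,0]],[[0,0,1.2],[0,0,0]],[[0,0,1.2],[0,0,0]]]'

```text
time: 29.15
tool_pos: [655.0, -50.9, 44.2]
tcp_rot: [180.0, -0.0, 0.8]
ft_force: [-0.5, 0.3, 1.4]
finger_gap: 28.7
grip_force: 44.9
```

>>> jog_arm --rows '[[[0,0,0],[0,0,0]],[[0,0,0],[0,0,0]],[[0,0,0],[0,0,0]],[[0,0,0],[0,0,0]],[[0,0,0],[0,0,0]],[[0,0,0],[0,0,0]]]' --grip 52

```text
time: 29.75
tool_pos: [654.7, -50.9, 43.8]
tcp_rot: [180.0, -0.0, 0.8]
ft_force: [0.3, -0.4, 0.9]
finger_gap: 52.2
grip_force: 0.0
```

>>> jog_arm --rows '[[[0,0,-15],[0,0,0]],[[0,0,-40],[0,0,0]],[[0,0,-75],[0,0,0]],[[0,0,-110],[0,0,0]],[[-40,30,-120],[0,0,0]],[[-75,70,-120],[0,0,0]],[[-100,110,-120],[0,0,0]],[[-120,140,-120],[0,0,0]],[[-130,160,-120],[0,0,0]],[[-130,160,-120],[0,0,0]]]'

```text
time: 30.75
tool_pos: [525.8, -215.4, 165.4]
tcp_rot: [179.9, -0.1, 0.6]
ft_force: [-0.2, -0.3, 0.4]
finger_gap: 52.0
grip_force: 0.0
```

```bash
python3 -c "
from h import *
seated()
p,d=r.snapshot('side');cv2.imwrite('pics/s9.png',p);p,d=r.snapshot('top');cv2.imwrite('pics/t9.png',cv2.resize(p[100:300,140:400],None,fx=3,fy=3))"
```

```text
top -105 1047 x -49.1 49.9 y -104.3 ztop 77.8
top -35 589 x -49.5 50.0 y -34.5 ztop 72.1
top 35 886 x -49.9 49.4 y 35.4 ztop 77.9
top 105 773 x -48.9 49.8 y 105.2 ztop 77.8
side -105 618 x -2.5 50.0 y -105.3 ztop 78.5
```

View pics/s9.png

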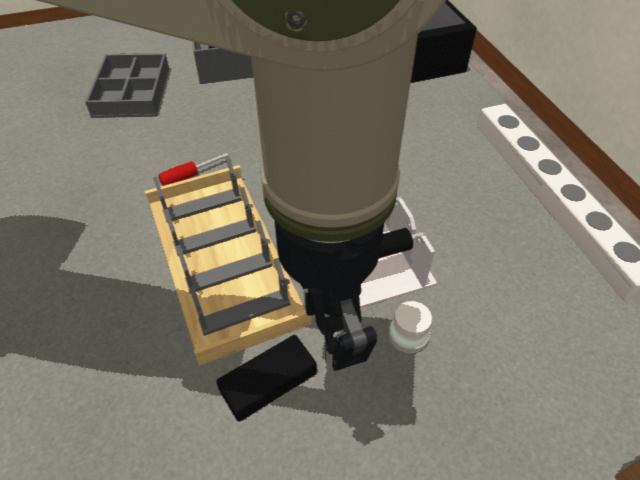

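View pics/t9.png

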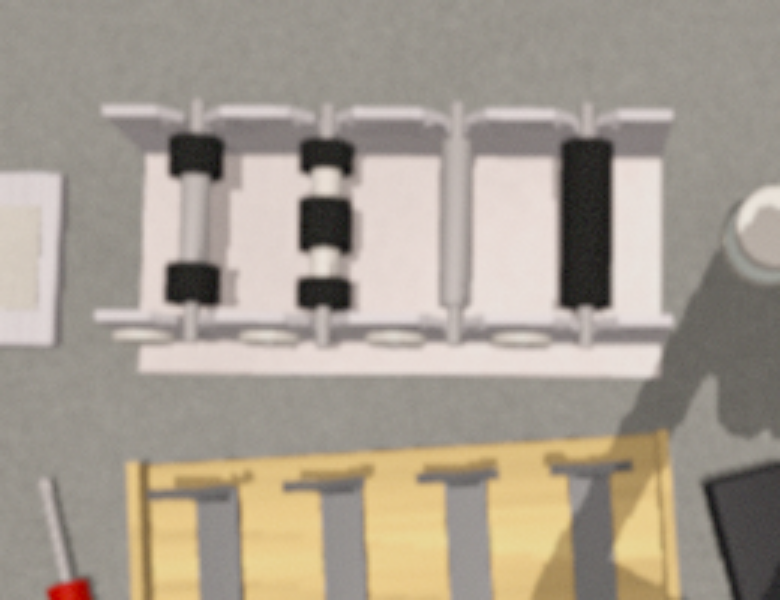

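The top view shows all four rollers seated, from left to right waisted (195,220), tyred (325,220), slim (456,220) and plain (587,220). The row is mirrored and the gripper is clear.

```bash
python3 -c "
from bench import r
print(r.hand_in())"
```

```text
the job is handed in; nothing more can be done
None
```

All four rollers are in the chassis slots in mirrored order, released and seated at about the right height by the final top-camera depth check. I handed the job in at about 31 s of the 109 s limit, but it returned no verdict.

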